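# Close up the microscope slide case

### The arm

A 6-joint arm with a two-finger parallel gripper is mounted at the origin on the work surface. World frame = base frame: x ahead of the robot, y to its left, z up, the work surface at z = 0. Lengths are in mm, angles in rad, forces in N, time in s.
With the tool pointing down it reaches from about 250 to 725 mm from the base axis. Payload 9.7 kg.
Tool frame: the origin (TCP) lies midway between the tips of the shut fingers; the grasp point (between the pads) lies 19 mm behind it; z points along the fingers, y is the direction in which the jaws open and shut (so a half turn about z gives the same grasp; the last joint's range is limited). The gripper opens to 85 mm and grips with 20 to 120 N. Pads are 22 mm wide; open, the fingers measure 114 mm over their backs; the gripper's body (76 mm by 85 mm) begins 54 mm behind the grasp point. The pads swing forward as they close: fully open they stand 13 mm farther back than shut.
Start: joints at [-1.287, 0.087, 0.176, 1.66, 0, 1.571], TCP at [154, -527.997, 231.284] pointing down, gripper open.
Joint ranges: [-3.13, 3.13], [-0.85, 1.81], [-1.15, 1.24], [-2.2, 2.28], [-1.44, 1.52], [-3.14, 3.14]. Speed limits (rad/s): [2.22, 2.22, 2.57, 3.14, 3.14, 3.14].

### API

Orientations are given as [roll, pitch, yaw] about the fixed x, y, z axes, in that order (R = Rz(yaw) Ry(pitch) Rx(roll)).
In Python, from plant import read_state, cams, job gives the robot as it stands.
- The arm moves only by the shell command python3 -m handwheel 'ROWS' [OPENING] [FORCE]. ROWS is a JSON object of lists of equal length, an entry for each row: "slide": the shift along the world's x, y, z in m, a list of three; "angular": the turn, a rotation vector about the world's x, y, z in degrees, a list of three. A call has 1 to 10 rows; each row shifts and turns the pose as measured when the row begins; what a row does not reach is not made up. A row lasts 1/8 s, in which the tool goes at most 62.5 mm and 10.7 degrees, less where a joint would pass 70% of its speed; a pose out of reach is approached as far as the arm can. A call with a gripper value outside its range is refused whole. OPENING is the finger opening in m, from 0 to 0.0854, set as the call begins (- or left out, the last holds). The fingers move at their own pace and stop on an object; FORCE is the grip in N (left out, the last holds). Time passes only in rows, so rows that do not move let the fingers close. It gives the time, the measured TCP pose, the force and the opening at its end, in the units of the state.
- read_state(): the state, without advancing time (a new reading comes with each control period).
- cams.camera(name): name is "scene" or "top"; returns a dict with "color" (400x640x3 uint8, blue, green, red), "z_map" (400x640 float32, mm along the optical axis (not along the pixel's ray), 0 where there is no reading), "mtx" (3x3 intrinsics, pixels), "R" (3x3) and "t" (3): a world point X has camera coordinates R X + t. Camera axes: x right, y down, z forward; pixel columns grow to the right and rows downward; lengths in mm; the calibration is good to about 2 mm. A picture is of the moment at which its call begins.
- job.job_done(): hands the job in, once; it reports no verdict.
Trained networks look in the newest picture that a camera, given by its name, has taken for a name from the list of things; names that differ only in an ending like _2 or _b are one class to them, and where a whole thing is asked for, a point or a joint stands for the part that bears it (a point fixed in the world has none). Each returns a list of dicts, best first, with "confidence" (0 to 1); they miss things now and then, are a little off and sometimes report something else, mostly with a low value. They report only what shows in the picture. A call takes as long as a camera call.
- cams.trace(camera, target): "mask" (400x640 bool, what is visible of it) and "bbox" ([left, top, width, height] in pixels, round what is visible of it).
The state is a dict: "t": time; "q": joint angles; "dq": joint speeds; "tau": joint torques, N m; "tool_pos": TCP position; "eef_rot": TCP orientation; "ft_force": force on the tool from outside, world axes, zero at the start; "moment": the same for the moment, N m; "grip_width": finger opening in mm.
Only numpy, scipy, OpenCV 4.12 (cv2) and the standard library are available. Lean on these libraries where they do the work, as an engineer would, in place of code of your own. Each camera call takes 0.05 s, during which the arm holds its last target.

### The job

Close the slide case on the bench with the fingertips: first push the upright white leaf down until it lies flat over the slides, then push the hinged blue cover over until it is fully shut on top of it, and take the hand away. Do not lift or tip the case or shove it along the bench, and leave the things standing around it alone.

Things in the scene. Friction and masses are not known exactly. Their poses are not given: they have to be found in the camera images.
- case: the open-topped grey tray of the slide case, loose on the bench (about 1 kg, filled with slides): 170 mm along its x, 210 mm along its y, rim 45 mm high, walls 6 mm. Origin: centre of its underside; z up. Its -x side faces roughly towards the robot, the cover is hinged along its +y side.
- leaf (a joint): angle in rad of the white inner leaf with the orange stripe (145 mm from hinge to free edge, 186 mm wide, 4 mm thick), hinged along the inside of the tray's -x wall. 0 = folded flat over the slides, its upper face 1 mm below the tray rim; 1.57 = upright; above 1.57 it leans out towards -x of the case (stop at 1.95). Its hinge is stiff: it stays where it is left and must be pushed all the way, about 0.5 N at its free edge, more nearer the hinge.
- leaf_hinge (a point): middle of the leaf's hinge line, fixed in the case frame at x -74 mm, y 0, z 44 mm. Its axes turn with the leaf: x from hinge to free edge, y along the hinge, z out of the face that is on top when folded (that same face looks towards the case's -x side while upright)
- leaf_edge (a point): middle of the leaf's free edge, 145 mm from the hinge, on the face that is on top when folded
- cover (a joint): angle in rad of the blue cover (a flat 7 mm plate, 210 mm from hinge to free edge, 170 mm wide, with a small 12 mm tab on the free edge), hinged along the tray's +y rim. 0 = shut on the rim, top 52 mm above the bench; 1.57 = upright; above 1.57 it leans out towards +y of the case (stop at 2.1). Its hinge is stiff: it stays where it is left and must be pushed all the way, about 1 N at its free edge, more nearer the hinge. It cannot pass through an upright leaf.
- cover_hinge (a point): middle of the cover's hinge line, fixed in the case frame at x 0, y +105 mm, z 45.5 mm. Its axes turn with the cover: -y from hinge to free edge, x along the hinge, z out of the cover's outer face
- cover_edge (a point): middle of the cover's free edge, 210 mm from the hinge, on the outer face (the face that is on top when shut)
- eyepiece: bystander: a black microscope eyepiece standing upright, up to 32 mm diameter, 50 mm tall. Origin: centre of its underside, z up
- objective: bystander: a steel microscope objective with a red ring standing upright, 25 mm diameter, 43 mm tall. Origin: centre of its underside, z up
- stain: bystander: an amber dropper bottle with black cap, 36 mm diameter, 75 mm tall. Origin: centre of its underside, z up
- oil: bystander: an amber jar with white cap, 34 mm diameter, 62 mm tall. Origin: centre of its underside, z up
- beaker: bystander: an empty glass beaker, 68 mm diameter, 85 mm tall. Origin: centre of its underside, z up
- dish: bystander: a closed flat culture dish lying on the bench, 90 mm diameter, 14 mm tall. Origin: centre of its underside, z up
- mailer: bystander: a closed yellow slide mailer, 82 x 34 x 22 mm, lying on the bench. Origin: centre of its underside, z up

How it is judged (in metres and radians):
On the way, in this order (a step that is already met when the one before it is completed fails the run):
1. the leaf is folded down flat while the cover is still open (value of joint leaf below 0.08 rad and value of joint cover above 1.1 rad), for 0.2 s.
2. the cover is shut over the folded leaf (value of joint leaf below 0.08 rad and value of joint cover below 0.05 rad), for 0.2 s.
At the end, for the whole second after the job is handed in: The leaf is within 0.08 rad of flat (12 mm at its edge), the cover within 0.05 rad of shut (10 mm at its edge), the case at rest, level and within 40 mm of where it stood, every bystander upright and within 30 mm of where it stood (all of step 2 and linear speed of case below 0.02 m/s and distance of case from where it was at the start of the episode below 0.04 m and angle between case's own z axis and vertical below 0.05 rad and distance of each of eyepiece, objective, stain, oil, beaker, dish, mailer from where it was at the start of the episode below 0.03 m and angle between each of eyepiece, objective, stain, oil, beaker, dish, mailer's own z axis and vertical below 0.2 rad); the robot touches nothing.
It fails at once if the case is lifted or tipped (height (world z) of case above 0.015 m or angle between case's own z axis and vertical above 0.15 rad).
It fails at once if the case is shoved more than 40 mm along the bench (distance of case from where it was at the start of the episode above 0.04 m).
It fails at once if a bystander is moved more than 30 mm, lifted or knocked over (distance of any of eyepiece, objective, stain, oil, beaker, dish, mailer from where it was at the start of the episode above 0.03 m or angle between any of eyepiece, objective, stain, oil, beaker, dish, mailer's own z axis and vertical above 0.5 rad).
It also fails if it takes over 54 s, if anything falls off the work surface, if the arm or the gripper's body presses on something with over 40 N, if the wrist force passes 120 N, or if a joint passes its speed limit or range.

## Working session

There is one attempt and no reset: what is moved stays moved. The work goes in short steps, Python scripts to look and compute and a shell command to move; the robot and the scene stay as the last step left them, time stands still between calls to the robot, and variables do not carry over. Pictures are saved under pics/ and viewed, and the job is handed in when it is done.

```bash
ls; mkdir -p pics
python3 - <<'E'
from plant import read_state, cams
import cv2
print(read_state())
for n in("scene","top"):
    c=cams.camera(n); cv2.imwrite(f"pics/{n}0.png",c["color"]); print(n,c["mtx"],c["R"],c["t"])
E
```

```text
pics
{'t': 0.0, 'q': array([-1.28700533e+00,  8.74528289e-02,  1.75125838e-01,  1.65979648e+00,
       -2.89179629e-05,  1.57081010e+00]), 'dq': array([ 1.13633507e-04, -4.57865769e-05, -1.25879740e-03,  2.56851231e-03,
       -1.14501884e-03, -3.25654747e-04]), 'tau': array([-6.57541641e-04, -5.20393932e+01,  4.64794886e+01,  1.63213816e-02,
       -1.79579052e-05,  3.19165827e-05]), 'tool_pos': array([ 153.92571563, -527.78085473,  230.58279559]), 'eef_rot': array([-3.14026551e+00,  2.89362226e-05,  2.83777258e-01]), 'ft_force': array([-0.24076244, -0.18155366,  0.64006673]), 'moment': array([ 0.01524824,  0.0017743 , -0.00251891]), 'grip_width': 85.46749878346418}
scene [[471.05841888   0.         320.21865878]
 [  0.         471.05841888 203.96156129]
 [  0.           0.           1.        ]] [[ 0.17538322  0.98448927  0.00464845]
 [ 0.56808266 -0.09734335 -0.8171942 ]
 [-0.80406643  0.14596285 -0.57634367]] [-113.2262301  -269.3310759  1752.21296158]
top [[438.95069772   0.         316.78602181]
 [  0.         438.95069772 196.8411844 ]
 [  0.           0.           1.        ]] [[-0.00508986 -0.99994699  0.00895003]
 [-0.98539634  0.00349205 -0.17024061]
 [ 0.17020033 -0.00968583 -0.98536188]] [  -7.73361496  599.22153406 1353.66279873]
```

View pics/scene0.png

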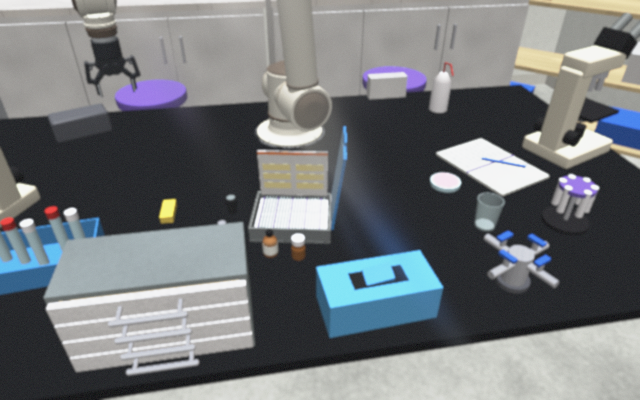

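View pics/top0.png

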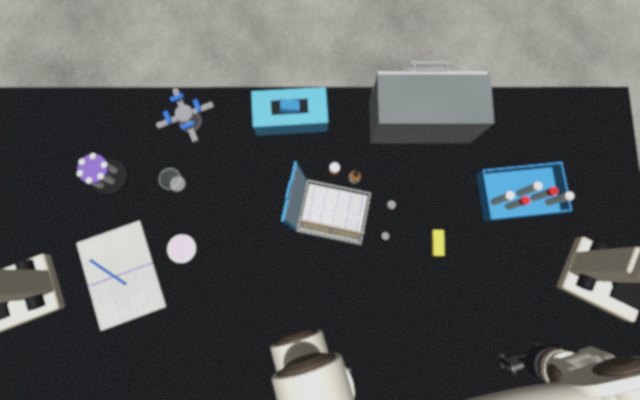

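Scene: the case is at about (295,210) in the scene view and (333,210) in the top view. The leaf is upright on the robot side and the cover leans out towards +y (image left in the top view). Amber bottles stand behind the case; two small black/steel parts stand to its -y side.

```bash
cat > h.py <<'E'
import numpy as np, cv2
from plant import read_state, cams
def pts(c,mask):
    z=c["z_map"]; v,u=np.nonzero(mask&(z>0)); d=z[v,u]; K=c["mtx"]
    P=np.stack([(u-K[0,2])/K[0,0]*d,(v-K[1,2])/K[1,1]*d,d],1)
    return (P-c["t"])@c["R"]
def look(names,cam):
    c=cams.camera(cam); out={}
    for n in names:
        r=cams.trace(cam,n)
        if r: out[n]=(r[0]["confidence"],r[0]["bbox"],r[0]["mask"])
    return c,out
E
python3 - <<'E'
from h import *
np.set_printoptions(precision=1,suppress=True)
for cam in("top","scene"):
    c,o=look("case leaf cover eyepiece objective stain oil beaker dish mailer".split(),cam)
    im=c["color"].copy()
    for i,(n,(cf,b,m)) in enumerate(o.items()):
        P=pts(c,m); print(cam,n,round(cf,2),b,m.sum(),"med",np.median(P,0),"lo",np.percentile(P,3,0),"hi",np.percentile(P,97,0))
        np.save(f"{cam}_{n}.npy",P)
        col=[int(x) for x in cv2.cvtColor(np.uint8([[[i*17,255,255]]]),cv2.COLOR_HSV2BGR)[0,0]]
        im[m]=(im[m]*.5+np.array(col)*.5).astype(np.uint8)
    cv2.imwrite(f"pics/m_{cam}.png",cv2.resize(im[80:300,150:500],(800,503)))
E
```

```text
top case 0.91 [281.4, 164.8, 87.9, 78.5] 4525 med [559.4 -36.7  37.8] lo [ 468.6 -161.4    8.8] hi [646.   71.9 252.4]
top leaf 0.8 [297.6, 218.5, 63.6, 19.9] 546 med [487.9 -52.3 138.5] lo [ 468.2 -132.1   54.6] hi [507.   35.2 192.3]
top cover 0.88 [279.5, 159.4, 28.4, 67.7] 1000 med [578.9  56.9 181.8] lo [501.9  30.4  42.6] hi [659.3  83.2 264.7]
top eyepiece 0.56 [378.6, 230.1, 12.3, 10.8] 83 med [ 473.3 -221.9   50.5] lo [ 460.8 -234.8   32.5] hi [ 487.8 -209.4   56.4]
top objective 0.43 [389.7, 200.5, 5.5, 5.8] 47 med [ 574.8 -247.7   42.1] lo [ 566.3 -258.5   24.9] hi [ 586.  -238.2   50.4]
top stain 0.48 [349.5, 172.1, 8.9, 8.9] 135 med [ 665.7 -131.6   49.7] lo [ 654.  -152.3   -1.1] hi [ 689.3 -116.3   78.2]
top beaker 0.71 [155.6, 168.5, 26.1, 25.2] 488 med [661.8 464.8  45.5] lo [625.7 422.    0.2] hi [693.3 485.4  87.2]
top dish 0.78 [169.3, 235.6, 26.8, 26.1] 644 med [440.3 426.1  15.2] lo [402.1 387.2   8.4] hi [482.  465.5  21.3]
top mailer 0.73 [430.2, 229.2, 15.4, 22.9] 323 med [ 458.1 -398.3   22.9] lo [ 418.8 -418.     0.2] hi [ 493.9 -382.2   29. ]
scene case 0.
[... 380 characters left out ...]
0.6, 19.1] 176 med [ 485.5 -222.7   39.6] lo [ 455.6 -237.8    3.2] hi [ 493.1 -209.1   54.8]
scene stain 0.89 [261.2, 228.2, 17.7, 27.3] 339 med [ 683.6 -132.    42.1] lo [ 666.5 -148.3    5.9] hi [ 690.8 -115.3   77. ]
scene oil 0.77 [293.5, 233.5, 12.5, 25.8] 332 med [707.1 -65.3  40.7] lo [686.9 -79.9   6.3] hi [713.7 -49.9  65.7]
scene beaker 0.64 [472.9, 194.6, 28.5, 36.0] 920 med [668.  449.   59.8] lo [598.3 423.3   2.7] hi [687.2 487.4  87.3]
scene dish 0.57 [429.5, 177.0, 32.4, 12.6] 394 med [450.8 423.6  16.6] lo [407.5 387.6   7.7] hi [484.5 462.4  20. ]
scene mailer 0.65 [226.3, 193.0, 10.9, 23.0] 182 med [ 485.5 -221.9   39.6] lo [ 469.6 -235.7    3.6] hi [ 493.1 -208.6   54.9]
```

Run:
```python
from h import *
np.set_printoptions(precision=2,suppress=True)
c=cams.camera("top"); P=pts(c,np.ones((400,640),bool))
B=(P[:,0]>430)&(P[:,0]<720)&(P[:,1]>-200)&(P[:,1]<130); P=P[B]
S=P[(P[:,2]>33)&(P[:,2]<55)&(P[:,1]>-175)]
# largest component
img=np.zeros((300,330),np.uint8); ij=np.int32(S[:,:2]-[430,-200]); img[ij[:,0],ij[:,1]]=255
img=cv2.dilate(img,np.ones((5,5)));n,l,st,_=cv2.connectedComponentsWithStats(img);k=1+st[1:,4].argmax()
S=S[l[ij[:,0],ij[:,1]]==k]
print(cv2.minAreaRect(np.float32(S[:,:2])), len(S), np.percentile(S[:,2],[5,50,95]))
from scipy.optimize import least_squares
L=np.load("top_leaf.npy"); C=np.vstack([np.load("top_cover.npy"),np.load("scene_cover.npy")])
# global pose search: leaf plane & cover plane
for n,Q in(("leaf",L),("cover",C)):
    # RANSAC
    best=None;rng=np.random.default_rng(0)
    for _ in range(800):
        a=Q[rng.choice(len(Q),3,False)]; nn=np.cross(a[1]-a[0],a[2]-a[0]); m=np.linalg.norm(nn)
        if m<500: continue
        nn/=m; d=abs((Q-a[0])@nn)<4
        if best is None or d.sum()>best.sum(): best=d
    q=Q[best]; ctr=q.mean(0); _,s,V=np.linalg.svd(q-ctr); nrm=V[2]
    print(n,best.sum(),len(Q),"n",nrm,"ctr",ctr,"horiz dir deg",np.degrees(np.arctan2(nrm[1],nrm[0])),"tilt",np.degrees(np.arcsin(nrm[2])), "zmax",np.percentile(q[:,2],99))
    e=q[:,2]>np.percentile(q[:,2],90); print(" top pts mean",q[e].mean(0),np.ptp(q[e],0))
```

```text
((555.2128295898438, -61.921051025390625), (211.20379638671875, 171.3778839111328), 77.80620574951172) 448 [35.35 45.5  51.37]
leaf 540 544 n [-0.98  0.21  0.07] ctr [487.63 -50.16 134.96] horiz dir deg 167.9756449396354 tilt 4.071579181060391 zmax 193.63227311087016
 top pts mean [491.99 -50.89 191.35] [ 34.91 162.04   6.85]
cover 1548 1641 n [-0.2  -0.97  0.14] ctr [590.49  54.48 175.73] horiz dir deg -101.4774332546386 tilt 7.845826047406325 zmax 267.8097944018596
 top pts mean [588.79  68.31 260.93] [165.08  35.66  15.35]
```

View pics/m_top.png

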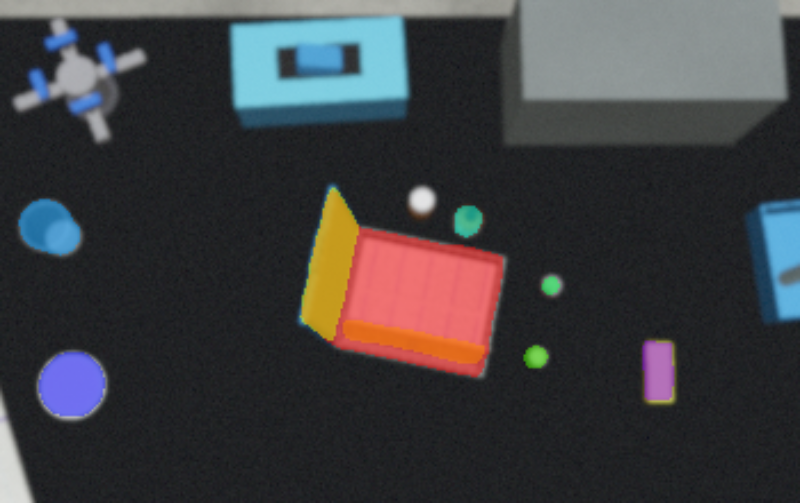

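View pics/m_scene.png

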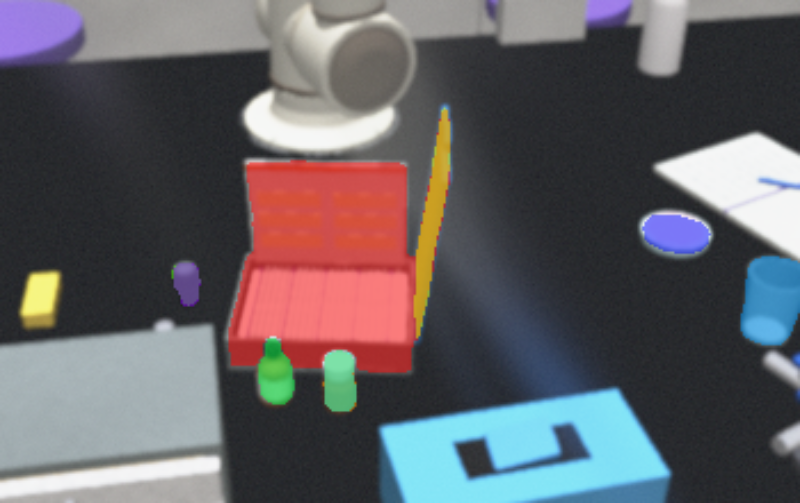

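Measurements agree with the model: the case is at (555,-62) mm with yaw -12.2°, the leaf is at about 86° and the cover at about 98°. The rim rectangle measured 211x171 mm. One misread: the scene "leaf" mask was actually the oil jar, so I discarded it.

I'll shut the fingers and go behind the leaf.

```bash
python3 -m handwheel '{"slide":[[0.02,0.035,0],[0.028,0.049,0],[0.028,0.049,0],[0.028,0.049,0],[0.028,0.049,0],[0.028,0.049,0],[0.028,0.049,0],[0.028,0.049,0],[0.028,0.049,0],[0.028,0.049,0]],"angular":[[0,0,-2.8],[0,0,-2.8],[0,0,-2.8],[0,0,-2.8],[0,0,-2.8],[0,0,-2.8],[0,0,-2.8],[0,0,-2.8],[0,0,-2.8],[0,0,-2.8]]}' 0 20
```

```text
t: 2.5
tool_pos: [423.9, -70.6, 231.3]
eef_rot: [-3.117, -0.005, -0.182]
ft_force: [0.4, -1.2, -0.7]
grip_width: 0.0
```

```bash
python3 -m handwheel '{"slide":[[0,0.02,-0.03],[0,0,-0.026],[0,0,0]],"angular":[[0,0,-1.7],[0,0,0],[0,0,0]]}'
python3 - <<'E'
from h import *
for n in("scene","top"):
    c=cams.camera(n); cv2.imwrite(f"pics/{n}1.png",cv2.resize(c["color"][100:300,200:460] if n=="top" else c["color"][60:260,180:440],(780,600)))
E
```

```text
t: 2.88
tool_pos: [421.6, -67.2, 174.2]
eef_rot: [-3.102, -0.005, -0.183]
ft_force: [-0.6, -0.7, 0.8]
grip_width: 0.0
```

View pics/scene1.png

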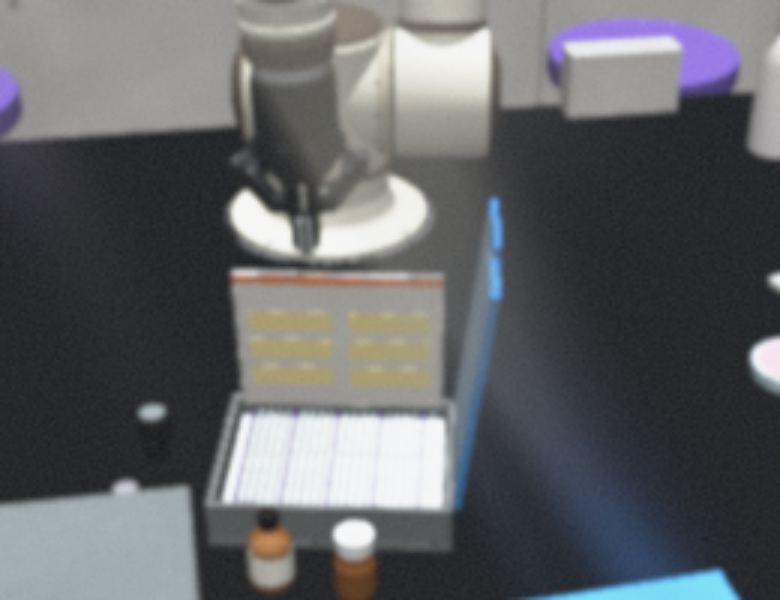

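View pics/top1.png

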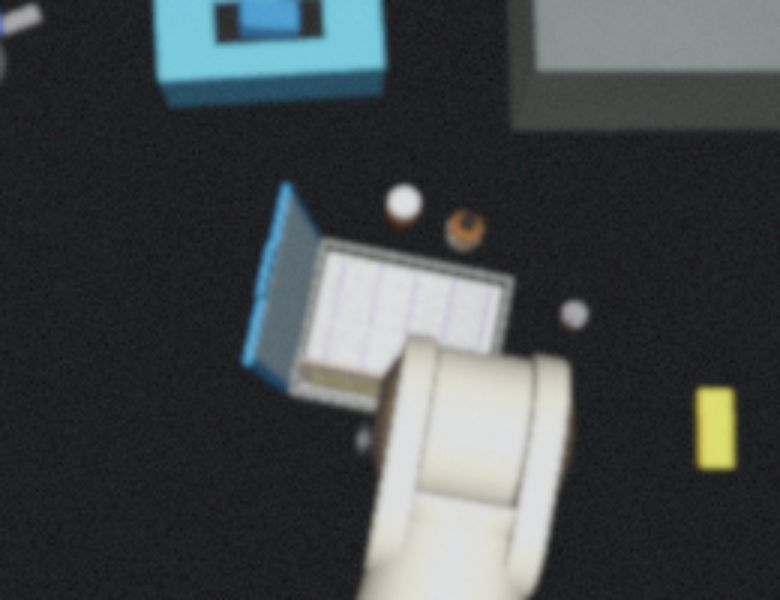

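The shut fingers are behind the leaf, at about (305,245) in the scene crop, and nothing has moved. I'll close up to the leaf next, then follow its arc.

```bash
python3 -m handwheel '{"slide":[[0.024,0.005,0],[0.023,0.005,0],[0,0,0]],"angular":[[-2.2,0.4,-1.5],[0,0,0],[0,0,0]]}'
```

```text
t: 3.35
tool_pos: [467.4, -81.2, 180.8]
eef_rot: [-3.125, -0.015, -0.181]
ft_force: [-0.1, -0.6, -0.7]
grip_width: -0.0
```

```bash
python3 -m handwheel '{"slide":[[0.02,0.004,-0.006],[0.02,0.004,-0.01],[0.02,0.004,-0.012]],"angular":[[0,0,0],[0,0,0],[0,0,0]]}'
```

```text
t: 3.72
tool_pos: [525.5, -81.3, 157.0]
eef_rot: [-3.117, -0.019, -0.166]
ft_force: [-0.3, 0.0, 0.2]
grip_width: -0.1
```

```bash
python3 -m handwheel '{"slide":[[0.019,0.002,-0.016],[0.016,0.001,-0.017],[0.013,0.001,-0.018]],"angular":[[0,0,-1],[0,0,-1],[0,0,0]]}'
python3 - <<'E'
from h import *
for n in("scene",):
    c=cams.camera(n); cv2.imwrite(f"pics/{n}2.png",cv2.resize(c["color"][60:260,180:440],(780,600)))
E
```

```text
t: 4.1
tool_pos: [572.3, -93.1, 107.3]
eef_rot: [-3.106, -0.023, -0.178]
ft_force: [-0.5, -0.3, 0.7]
grip_width: 0.3
```

View pics/scene2.png

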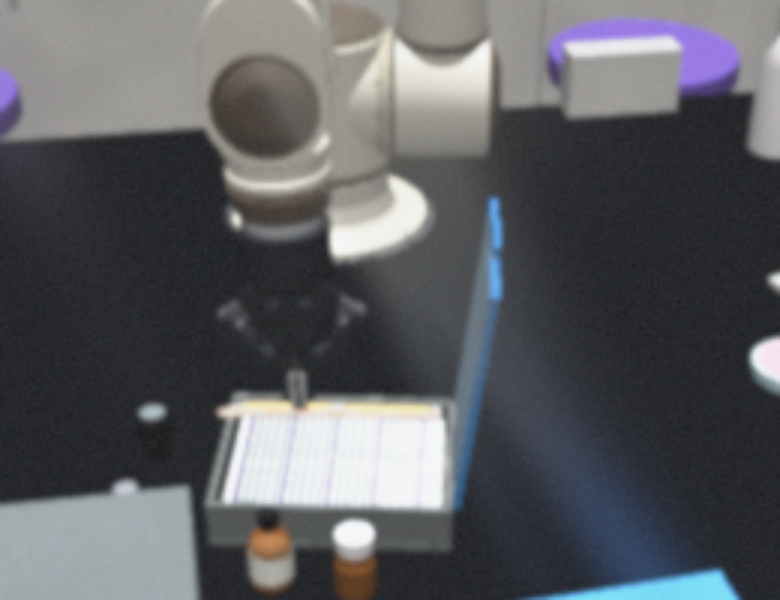

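The leaf is about 30° above flat, with the fingertips on it at (297,400). I'll continue down.

```bash
python3 -m handwheel '{"slide":[[0.009,0.004,-0.016],[0.005,0.003,-0.016],[0.002,0.003,-0.016],[0,0.002,-0.014],[0,0,-0.003],[0,0,0]],"angular":[[0,0,0],[0,0,0],[0,0,0],[0,0,0],[0,0,0],[0,0,0]]}'
```

```text
t: 4.9
tool_pos: [589.3, -87.4, 44.8]
eef_rot: [-3.101, -0.029, -0.165]
ft_force: [0.6, 0.2, -0.4]
grip_width: -0.4
```

```bash
python3 -m handwheel '{"slide":[[0,0,-0.003],[0,0,-0.002],[0,0,0]],"angular":[[0,0,0],[0,0,0],[0,0,0]]}'
python3 - <<'E'
from h import *
for n in("scene",):
    c=cams.camera(n); cv2.imwrite(f"pics/{n}3.png",cv2.resize(c["color"][60:260,180:440],(780,600)))
E
```

```text
t: 5.28
tool_pos: [589.6, -87.4, 44.3]
eef_rot: [-3.102, -0.034, -0.165]
ft_force: [-1.3, -1.8, 2.7]
grip_width: -0.3
```

View pics/scene3.png

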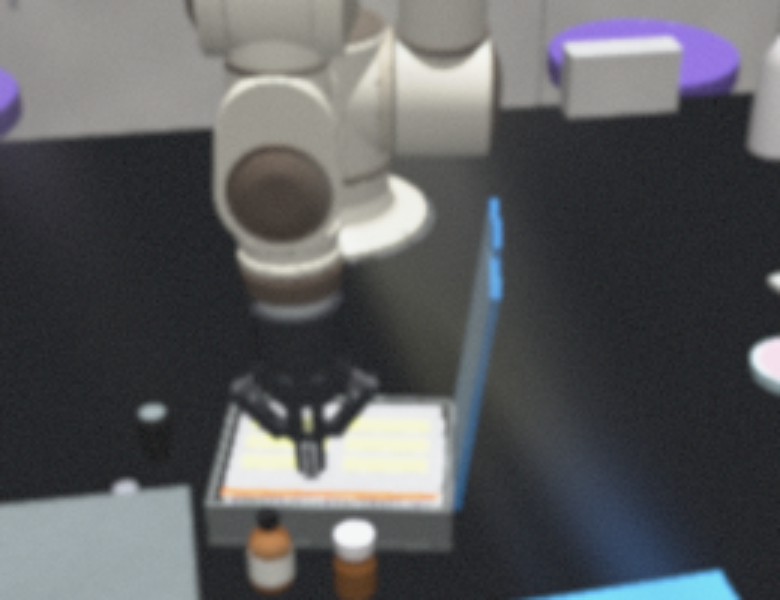

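The leaf lies flat in the tray, with the orange stripe at row 495 and 2.7 N contact at z 44. I'll back up and go over to the far side of the cover.

```bash
python3 -m handwheel '{"slide":[[0,0,0.03],[-0.01,0,0.05],[-0.02,0,0.05],[-0.03,0,0.05],[-0.03,0,0.05],[-0.01,0.01,0.04],[0,0,0]],"angular":[[0,0,0],[0,0,0],[-1,0,-1],[-1,0,-1],[0,0,-1],[0,0,0],[0,0,0]]}'
```

```text
t: 6.2
tool_pos: [481.0, -90.9, 314.7]
eef_rot: [-3.126, -0.034, -0.195]
ft_force: [1.0, -0.0, -0.7]
grip_width: -0.0
```

```bash
python3 -m handwheel '{"slide":[[0.01,0.038,0],[0.015,0.038,0],[0.016,0.038,0],[0.016,0.038,0],[0.016,0.038,0],[0.016,0.036,0],[0,0,0]],"angular":[[0,0,0],[0,0,0],[0,0,0],[0,0,0],[0,0,0],[0,0,0],[0,0,0]]}'
```

```text
t: 7.08
tool_pos: [565.5, 26.7, 306.9]
eef_rot: [-3.034, -0.023, -0.006]
ft_force: [-0.2, -0.6, 0.1]
grip_width: 0.0
```

Run:
```python
from h import *
s=read_state(); print(s["q"].round(3),s["dq"].round(3))
```

```text
[-0.007  0.143  0.384  1.788  0.107  3.141] [-0.001 -0.001  0.001  0.01  -0.007  0.001]
```

Joint 6 has reached the end of its range, which stopped the sideways move. I'll turn the closed hand the other way (yaw +) before going on.

```bash
python3 -m handwheel '{"slide":[[-0.005,0,0.005],[0,0,0.002],[0,0,0],[0,0,0],[0,0,0],[0,0,0],[0,0,0],[0,0,0],[0,0,0]],"angular":[[0,0,6],[0,0,9],[0,0,9],[0,0,9],[0,0,9],[0,0,9],[0,0,9],[0,0,9],[0,0,9]]}'
python3 - <<'E'
from h import *
s=read_state(); print(s["q"].round(3))
E
```

```text
t: 8.2
tool_pos: [561.1, 28.3, 311.2]
eef_rot: [-3.031, -0.02, 1.402]
ft_force: [0.1, 0.5, 0.6]
grip_width: 0.4
[0.03  0.281 0.554 1.948 0.041 1.766]
```

```bash
python3 -m handwheel '{"slide":[[0.003,0.034,0],[0.003,0.034,0],[0.003,0.034,0],[0.003,0.02,0],[0,0,0]],"angular":[[0,-3,0],[0,-3,0],[0,0,0],[0,0,0],[0,0,0]]}'
python3 - <<'E'
from h import *
s=read_state(); print(s["q"].round(3))
for n in("scene",):
    c=cams.camera(n); cv2.imwrite(f"pics/{n}4.png",cv2.resize(c["color"][60:260,180:440],(780,600)))
E
```

```text
t: 8.82
tool_pos: [573.9, 153.9, 309.4]
eef_rot: [-3.134, -0.037, 1.408]
ft_force: [-0.3, 0.1, -0.1]
grip_width: 0.1
[0.244 0.239 0.503 1.827 0.037 1.978]
```

View pics/scene4.png

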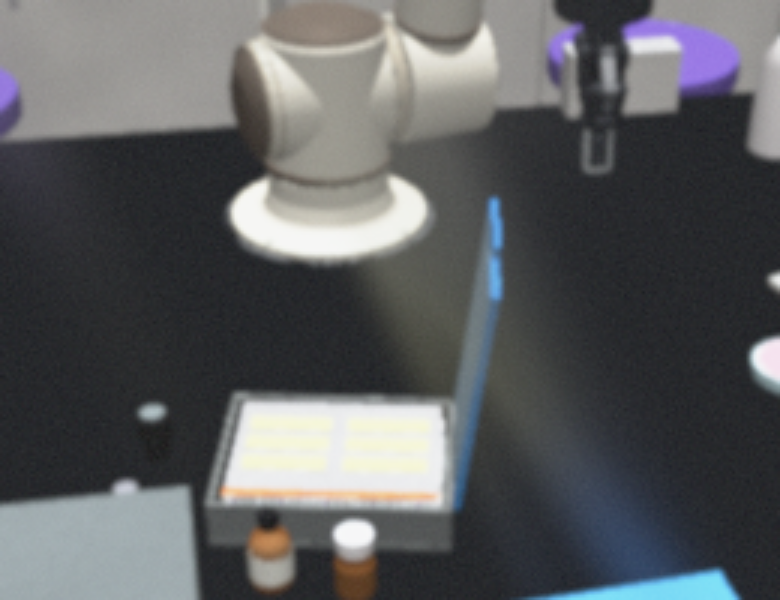

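The leaf is flat, the cover is upright at (490,300), and the hand is on its outer side. I'll lower it and approach.

```bash
python3 -m handwheel '{"slide":[[0,0,-0.04],[0,0,-0.042],[-0.005,-0.022,0],[-0.005,-0.02,0],[0,0,0]],"angular":[[0,0,0],[0,0,0],[0,0,0],[0,0,0],[0,0,0]]}'
```

```text
t: 9.5
tool_pos: [564.3, 104.2, 228.5]
eef_rot: [-3.138, -0.037, 1.403]
ft_force: [0.8, 0.6, 0.2]
grip_width: -0.1
```

```bash
python3 -m handwheel '{"slide":[[-0.005,-0.024,0],[-0.005,-0.024,0],[-0.005,-0.022,0],[-0.004,-0.02,-0.004],[-0.004,-0.02,-0.006],[-0.004,-0.018,-0.009]],"angular":[[0,0,0],[0,0,0],[0,0,0],[0,0,0],[0,0,0],[0,0,0]]}'
python3 - <<'E'
from h import *
for n in("scene",):
    c=cams.camera(n); cv2.imwrite(f"pics/{n}5.png",cv2.resize(c["color"][60:260,180:440],(780,600)))
E
```

```text
t: 10.25
tool_pos: [539.4, -28.4, 219.0]
eef_rot: [3.132, -0.042, 1.403]
ft_force: [-0.5, -0.1, -0.9]
grip_width: 0.2
```

View pics/scene5.png

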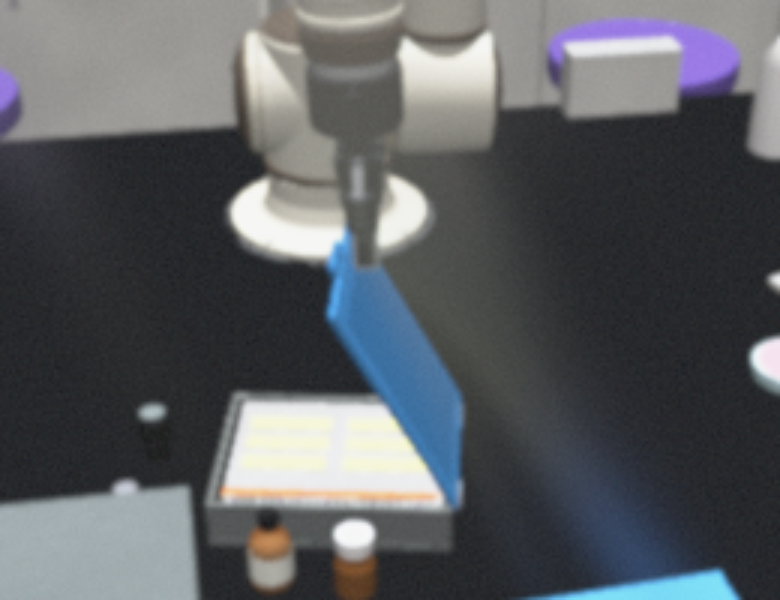

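The cover is at about 58° and following, with the tip near its edge at (365,262). I'll continue along the arc.

```bash
python3 -m handwheel '{"slide":[[-0.004,-0.015,-0.016],[-0.004,-0.014,-0.017],[-0.003,-0.012,-0.018],[-0.002,-0.008,-0.018]],"angular":[[0,0,0],[0,0,0],[0,0,0],[0,0,0]]}'
```

```text
t: 10.8
tool_pos: [527.0, -81.5, 150.1]
eef_rot: [3.126, -0.042, 1.401]
ft_force: [0.8, 0.5, 0.2]
grip_width: -0.2
```

```bash
python3 -m handwheel '{"slide":[[-0.003,-0.012,-0.019],[-0.002,-0.009,-0.02],[-0.001,-0.006,-0.02],[0,-0.003,-0.02],[0,0,-0.014],[0,0,-0.004],[0,0,0]],"angular":[[0,0,0],[0,0,0],[0,0,0],[0,0,0],[0,0,0],[0,0,0],[0,0,0]]}'
```

```text
t: 11.68
tool_pos: [521.8, -113.2, 53.1]
eef_rot: [3.121, -0.041, 1.4]
ft_force: [0.2, 0.7, -1.0]
grip_width: 0.2
```

```bash
python3 -m handwheel '{"slide":[[0,0,-0.003],[0,0,-0.003],[0,0,-0.002],[0,0,0]],"angular":[[0,0,0],[0,0,0],[0,0,0],[0,0,0]]}'
```

```text
t: 12.18
tool_pos: [522.5, -113.2, 53.1]
eef_rot: [3.115, -0.04, 1.401]
ft_force: [0.7, -0.5, 0.1]
grip_width: -0.3
```

```bash
python3 -m handwheel '{"slide":[[0,0,-0.008],[0,0,-0.008]],"angular":[[0,0,0],[0,0,0]]}'
python3 - <<'E'
from h import *
for n in("scene",):
    c=cams.camera(n); cv2.imwrite(f"pics/{n}6.png",cv2.resize(c["color"][60:260,180:440],(780,600)))
E
```

```text
t: 12.42
tool_pos: [523.8, -113.5, 51.1]
eef_rot: [3.105, -0.039, 1.401]
ft_force: [-42.6, 7.4, 85.7]
grip_width: -0.0
```

View pics/scene6.png

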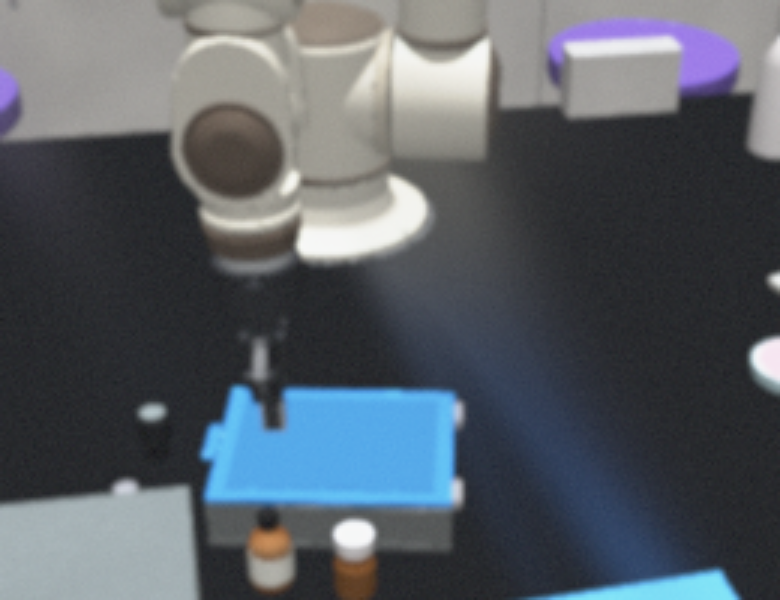

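The cover is shut. That last press peaked at 86 N vertically, under the 120 N limit, so it is firmly seated. I'll back off straight up.

```bash
python3 -m handwheel '{"slide":[[0,0,0.01],[0,0,0.03],[-0.01,0,0.05],[-0.03,0,0.05],[-0.04,0,0.05],[-0.04,0,0.04],[-0.04,-0.02,0],[-0.03,-0.03,0],[0,0,0]],"angular":[[0,0,0],[0,0,0],[0,0,0],[0,0,0],[0,0,0],[0,0,0],[0,0,0],[0,0,0],[0,0,0]]}'
python3 - <<'E'
from h import *
np.set_printoptions(precision=1,suppress=True)
c=cams.camera("top"); cv2.imwrite("pics/top7.png",cv2.resize(c["color"][100:300,200:460],(780,600)))
P=pts(c,np.ones((400,640),bool))
S=P[(P[:,2]>40)&(P[:,2]<65)&(P[:,0]>440)&(P[:,0]<690)&(P[:,1]>-178)&(P[:,1]<80)]
img=np.zeros((300,330),np.uint8); ij=np.int32(S[:,:2]-[430,-200]); img[ij[:,0],ij[:,1]]=255
img=cv2.dilate(img,np.ones((5,5)));n,l,st,_=cv2.connectedComponentsWithStats(img);S=S[l[ij[:,0],ij[:,1]]==1+st[1:,4].argmax()]
print(cv2.minAreaRect(np.float32(S[:,:2])))
A=np.c_[S[:,:2]-[555,-62],np.ones(len(S))]; k=np.linalg.lstsq(A,S[:,2],rcond=None)[0]; print("plane slopes",k[:2]@np.array([[.977,.211],[-.211,.977]])*1000,"mrad, z",k[2])
for cam in("top","scene"):
    c,o=look("eyepiece objective stain oil beaker dish mailer cover".split(),cam)
    cv2.imwrite(f"pics/{cam}8.png",c["color"])
    for n,(cf,b,m) in o.items(): print(cam,n,round(cf,2),b,np.median(pts(c,m),0))
E
```

```text
t: 13.6
tool_pos: [330.5, -163.2, 285.9]
eef_rot: [3.1, -0.038, 1.404]
ft_force: [0.0, -0.6, -0.3]
grip_width: 0.1
((554.4373168945312, -65.05389404296875), (229.94183349609375, 171.24696350097656), 77.73219299316406)
plane slopes [ 1.5 -2. ] mrad, z 54.16247510340573
top eyepiece 0.66 [381.5, 231.8, 10.1, 8.8] [ 476.  -221.3   49.4]
top objective 0.62 [388.5, 200.4, 5.9, 6.6] [ 575.8 -247.7   42.4]
top stain 0.42 [349.0, 173.3, 11.6, 7.7] [ 664.4 -130.3   51.2]
top oil 0.7 [327.5, 160.5, 9.9, 17.4] [690.5 -63.   59.4]
top beaker 0.68 [157.2, 169.1, 27.2, 20.1] [659.7 463.4  47.7]
top dish 0.65 [168.4, 232.1, 29.6, 29.9] [440.4 425.5  15.3]
top mailer 0.54 [427.0, 229.4, 19.6, 22.1] [ 455.2 -398.7   22.7]
top cover 0.57 [296.7, 177.8, 77.4, 65.6] [552.1 -64.   54.1]
scene eyepiece 0.47 [226.7, 196.0, 8.8, 18.8] [ 485.6 -222.    37.7]
scene objective 0.33 [249.4, 187.7, 87.4, 53.8] [588.7 -66.3  54.6]
scene stain 0.66 [261.9, 226.7, 18.2, 27.7] [ 684.  -132.5   42.9]
scene oil 0.63 [290.3, 234.5, 15.3, 25.6] [707.3 -65.2  40.8]
scene beaker 0.96 [474.4, 189.6, 28.5, 42.2] [669.8 447.9  62. ]
scene dish 0.7 [430.1, 173.3, 30.4, 17.0] [448.9 424.   17. ]
scene mailer 0.87 [158.0, 197.1, 20.0, 27.4] [ 472.7 -396.4   23.1]
scene cover 0.69 [247.5, 187.6, 84.0, 43.9] [565.1 -65.7  55.3]
```

```bash
sleep 1
```

```text
(no output)
```

View pics/scene8.png

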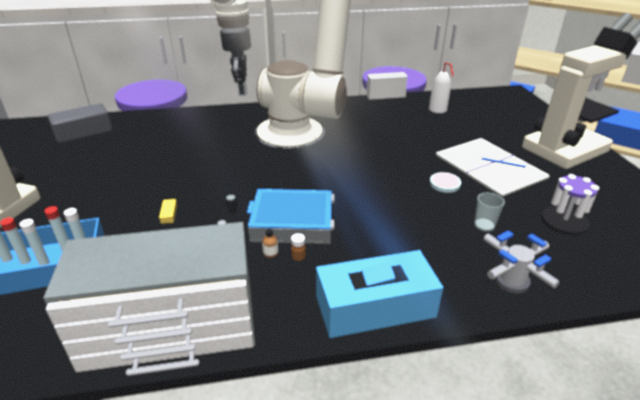

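Run:
```python
from plant import job
print(job.job_done())
```

```text
the job is handed in; nothing more can be done
None
```

The slide case is closed. I pushed the leaf flat with the shut fingertips, then pushed the cover over and pressed it shut. The hand was well clear when I handed the job in, at about 14 s of the 54 s allowed.

**Last checks:**
- **Cover:** it is level to about 2 mrad at a measured height of 54 mm. The true value is 52 mm, which is within the camera calibration.
- **Case:** its centre and angle came out within a few millimetres and 0.1° of the start.
- **Bystanders:** all seven were found within about 3 mm of where they were first seen. The oil jar could only be compared in the scene view, and the objective only in the top view.

**What went wrong or disagreed:**
- **Hard press on the cover:** the last push briefly reached 86 N vertically and 43 N sideways at the wrist. That was more than needed, but under the 120 N limit.
- **Joint 6:** it ran to the end of its range (3.141 rad, listed as 3.14) on the way to the cover. I turned the hand the other way and carried on; I can't tell whether that counts as passing the range.
- **Wrong detections:** in the scene view the network took the oil jar for the leaf and the eyepiece for the mailer at the start, and the closed case for the objective at the end. I did not use any of these.

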